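# Show the throttle slide's needle to the inspection camera

## Task

Pull the throttle slide with its needle up out of the carburetor held in the bench clamp, and hold it in the air in front of the inspection camera with the needle pointing straight at the lens, along the lens axis, and the needle's tip at the focus point midway between the ends of the camera's two focusing prongs. Finish while still holding it steady there in the gripper; nothing is put down. Do not touch the camera or its stand, and leave the loose things on the shelf where they lie.

Things in the scene. Friction and masses are not known exactly. Their poses are not given: they have to be found in the camera images.
- slide: Throttle slide, loose, 90 g, 106 mm long, round about z. Origin at the needle tip; z runs from tip to stem (up at the start). Along z: brass needle, 4 mm diameter, 0 to 30 mm; steel barrel, 24 mm diameter, 30 to 72 mm; dark stem to grip, 14 mm diameter, 72 to 106 mm. Starts upright in the bore, barrel top 2 mm above the rim, only the stem standing out. Its turn about its own axis does not matter.
- stem (a point): Centre of the slide's gripping stem, on the axis, 89 mm from the needle tip, 17 mm above the barrel's top and 17 mm below the stem's end. Same axes as the slide.
- bore (a point): Centre of the carburetor's upright bore at its top rim, 119 mm above the shelf; z up. Pitted aluminium body, 44 mm square at the top, with throat stubs reaching 48 mm either way along x (their top at 89 mm height). Bore 26 mm wide, 40 mm deep, then a 13 mm hole for the needle, whose tip starts 70 mm below the rim. The slide is a loose fit, nothing locks it.
- carb: The carburetor and the steel bench clamp that grips it, one fixed piece; origin on the shelf under the bore. Base 100 x 100 mm, clamp screw reaching 92 mm along +y at 30 mm height.
- camera_stand: Fixed stand of the inspection camera, origin on the shelf under the tilt axis; the camera looks up and towards -x. Grey base 100 x 90 mm, two upright aluminium arms 112 mm high, black camera barrel (34 mm diameter, 80 mm long) between them on a stiff level tilt axis 100 mm above the shelf. Do not touch.
- lens (a point): Centre of the lens at the upper end of the camera's barrel, 35 mm from the tilt axis. z points out of the lens along its axis: upwards, leaning 0.2 to 0.45 rad from vertical towards the stand's -x (roughly towards the robot). y runs across the two prongs.
- focus (a point): The focus point, on the lens axis 60 mm in front of the lens, midway between the ends of two thin steel focusing prongs (3 mm thick, 68 mm apart along y, ending level with this point). Axes as the lens: z points away from the lens. The needle tip belongs here, with the slide's z along this z.
- velocity_stack: Bystander: silver velocity stack, bell up, 72 mm wide, 48 mm high; origin at the centre of its underside.
- fuel_filter: Bystander: amber glass inline filter lying on its square end plates, 94 mm long along x, 34 mm high; origin under its centre.
- jet_reamer: Bystander: T-shaped brass jet reamer handle lying flat, bar 80 mm along y, shank 81 mm along +x, 12 mm high; origin under the bar's middle.
- gasket_scraper: Bystander: black nylon gasket scraper lying flat, 150 mm along x, 32 mm wide, 10 mm high; origin on its underside.
Mind the look-alikes: they are no part of the job. What is shaped like the camera_stand but orange or yellow is not meant.

How it is judged:
By the outcome, as a careful person would: the job done as asked, in the order asked, and still so for the second after the job is handed in, while the arm keeps its last pose, push and grip.
It also fails if it takes over 38 s, if anything falls off the work surface, if the arm or the gripper's body presses on something with over 40 N, if the wrist force passes 120 N, or if a joint passes its speed limit or range.

## Robot

A 7-joint arm with a two-finger parallel gripper is mounted at the origin on the work surface. World frame = base frame: x ahead of the robot, y to its left, z up, the work surface at z = 0. Lengths are in m, angles in rad, forces in N, time in s.
With the tool pointing down it reaches from about 0.4 to 0.85 m from the base axis. Payload 10.4 kg.
Tool frame: the origin (TCP) lies between the finger pads; the fingertips stand 17 mm ahead of it and the grasp point (between the pads) lies 2 mm behind it; z points along the fingers, y is the direction in which the jaws open and shut (so a half turn about z gives the same grasp; the last joint's range is limited). The gripper opens to 85 mm and grips with 20 to 120 N. Pads are 22 mm wide; open, the fingers measure 114 mm over their backs; the gripper's body (76 mm by 85 mm) begins 54 mm behind the grasp point. The pads swing forward as they close: fully open they stand 13 mm farther back than shut.
Start: joints at [-1.36, 0.332, -0.065, 1.46, 0.022, 1.35, -0.088], TCP at [0.145, 0.608, 0.248] pointing down, gripper open.
Joint ranges: [-2.6, 2.6], [-0.5, 2.12], [-1.47, 1.34], [0.16, 2.42], [-1.27, 4.41], [0.06, 2.06], [-2.6, 2.6]. Speed limits (rad/s): [2.22, 2.22, 2.79, 2.79, 3.14, 3.14, 3.14].

## Interface

Orientations are given as a unit quaternion [x, y, z, w].
In Python, from workcell import manip gives the robot as it stands.
- The arm moves only by the tool jog_arm, never from a script. Its argument "steps" is one flat list of numbers, 5 for each row, row after row: the finger opening in m, from 0 to 0.0854, then the shift along the tool's x, y, z in m, then the turn about the tool's z in rad. In form: [gripper, x, y, z, twist, gripper, x, y, z, twist, ...]. A call has exactly 10 rows; each row is the pose to reach, as a shift and turn from the pose commanded when the call began, along the tool's axes at that moment; what a row does not reach only later rows make up. A row lasts 1/10 s, in which the tool goes at most 50 mm and 8.59 degrees, less where a joint would pass 70% of its speed; a pose out of reach is approached as far as the arm can. A call with a gripper value outside its range is refused whole. The fingers move at their own pace and stop on an object; "grip_force" is the grip in N (left out, the last holds). Time passes only in rows, so rows that repeat a pose let the fingers close, or fill a call up. It gives the time, the measured TCP pose, the force and the opening at its end, in the units of the state.
- manip.get_obs(): the state, without advancing time (a new reading comes with each control period).
- manip.camera(name): name is "scene" or "top"; returns (picture, depth): 400x640x3 uint8, red, green, blue; 400x640 float32, m along the optical axis (not along the pixel's ray), 0 where there is no reading.
- manip.calibration(name): a dict with "mtx" (3x3 intrinsics, pixels), "world_to_cam" (4x4, takes a point from world to camera coordinates). Camera axes: x right, y down, z forward; pixel columns grow to the right and rows downward; lengths in m; the calibration is good to about 2 mm. A picture is of the moment at which its call begins. calibration takes no time and is no camera call.
- manip.hand_in(): hands the job in, once; it reports no verdict.
The state is a dict: "clock": time; "joint_pos": joint angles; "joint_velocities": joint speeds; "tau": joint torques, N m; "position": TCP position; "ee_rot": TCP orientation; "ft_force": force on the tool from outside, world axes, zero at the start; "torque": the same for the moment, N m; "grip_width": opening from 0.0 (shut) to 1.0 (fully open).
Only numpy, scipy, OpenCV 4.12 (cv2) and the standard library are available. Lean on these libraries where they do the work, as an engineer would, in place of code of your own. Each camera call takes 0.05 s, during which the arm holds its last target.

## Working session

There is one attempt and no reset: what is moved stays moved. The work goes in short steps, Python scripts to look and compute and a tool call to move; the robot and the scene stay as the last step left them, time stands still between calls to the robot, and variables do not carry over. Pictures are saved under pics/ and viewed, and the job is handed in when it is done.

Besides the shell and the picture viewer there is one more tool, called after "Call:" in YAML: its name, and indented under it one key for each argument. jog_arm: Moves the arm, as the interface text tells. Its arguments: {"type":"object","properties":{"steps":{"type":"array"},"grip_force":{"type":"number"}},"required":["steps"]}

```bash
ls; mkdir -p pics; python3 - <<'E'
from workcell import manip
import cv2, numpy as np
o=manip.get_obs(); print(o)
for n in("scene","top"):
    p,d=manip.camera(n); cv2.imwrite(f"pics/{n}0.png",p[:,:,::-1]); np.save(f"pics/{n}0d.npy",d); np.save(f"pics/{n}0.npy",p)
    c=manip.calibration(n); print(n,c)
E
```

```text
pics
{'clock': 0.0, 'joint_pos': array([-1.35958617,  0.33289947, -0.06466539,  1.46093808,  0.02157696,
        1.34987653, -0.08849887]), 'joint_velocities': array([ 1.05589057e-03, -6.84380852e-04,  1.67585655e-04, -1.04900639e-03,
        4.91434806e-04,  5.82212451e-05, -9.93010923e-04]), 'tau': array([-9.56930890e-04, -6.25447512e+01,  4.85069887e-02, -3.91607094e+01,
        1.61978463e-02,  9.93654452e-03, -1.12711905e-05]), 'position': array([0.14474048, 0.60765663, 0.24750012]), 'ee_rot': array([ 1.16646757e-01,  9.93173210e-01, -7.11352822e-04, -5.66225978e-05]), 'ft_force': array([ 0.54248342, -0.19566483,  0.07475923]), 'torque': array([-0.05550287, -0.06298689,  0.03399554]), 'grip_width': 1.0030007149986144}
scene {'mtx': array([[436.06917882,   0.        , 327.23753833],
       [  0.        , 436.06917882, 196.34392751],
       [  0.        ,   0.        ,   1.        ]]), 'world_to_cam': array([[-0.51654919,  0.85613919, -0.01423461,  0.35228977],
       [ 0.73779595,  0.43658732, -0.51482876, -0.40303279],
       [-0.43455042, -0.27643661, -0.85717485,  1.4427343 ],
       [ 0.        ,  0.        ,  0.        ,  1.        ]])}
top {'mtx': array([[407.62326989,   0.        , 321.01812376],
       [  0.        , 407.62326989, 205.85978311],
       [  0.        ,   0.        ,   1.        ]]), 'world_to_cam': array([[ 0.014149  , -0.99987149, -0.00753723, -0.00286887],
       [-0.99624352, -0.01345281, -0.08554455,  0.66008849],
       [ 0.08543216,  0.00871929, -0.99630584,  1.24694261],
       [ 0.        ,  0.        ,  0.        ,  1.        ]])}
```

View pics/scene0.png

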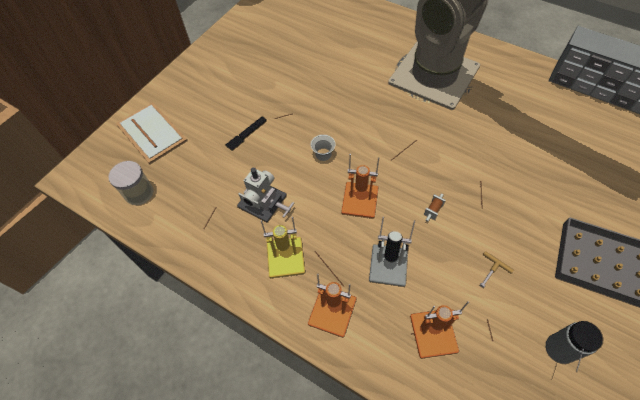

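View pics/top0.png

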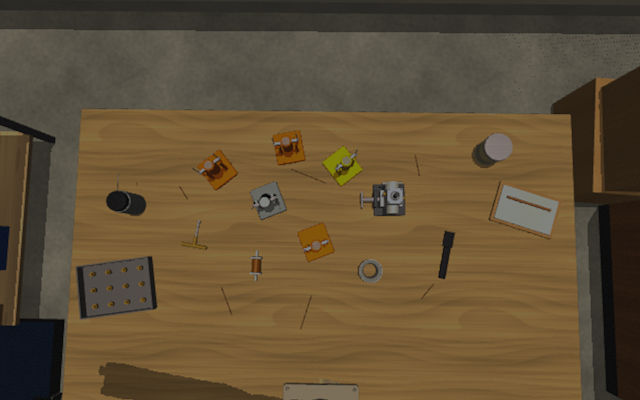

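The scene picture shows the carburetor near (258,190), the grey stand near (390,250) and the velocity stack at (323,147). The orange and yellow stands are decoys. In the top picture the carburetor is near (390,198) and the grey stand near (267,200). Next I'll zoom in on both.

```bash
python3 - <<'E'
import cv2, numpy as np
a=np.load("pics/scene0.npy")[:,:,::-1]; b=np.load("pics/top0.npy")[:,:,::-1]
f=lambda im,x,y,w,h,s: cv2.resize(np.clip(im[y:y+h,x:x+w].astype(float)*1.5,0,255).astype(np.uint8),None,fx=s,fy=s,interpolation=cv2.INTER_CUBIC)
s=5
A=f(a,360,215,78,75,s);B=f(a,225,160,78,75,s);C=f(b,235,170,78,60,s);D=f(b,350,170,78,60,s)
cv2.imwrite("pics/crop0.png",np.vstack([np.hstack([A,B])[:350],np.hstack([C,D])[:250]]))
E
```

```text
(no output)
```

View pics/crop0.png

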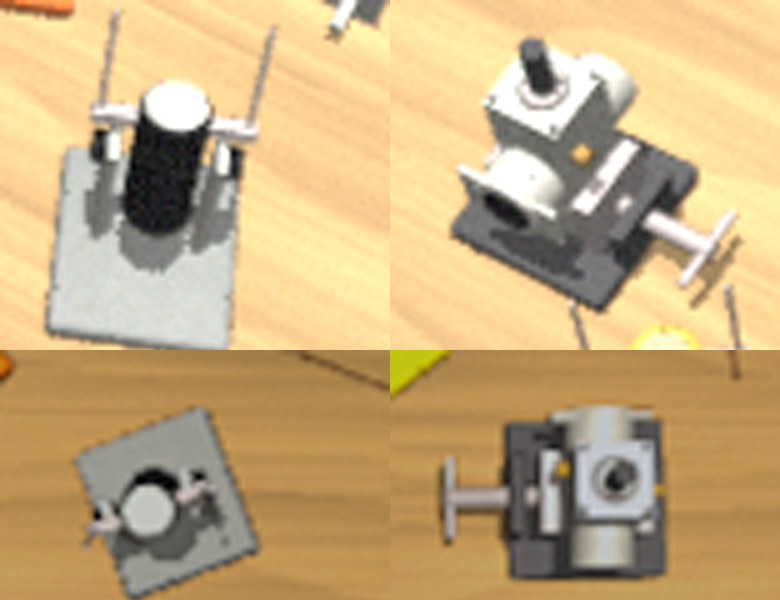

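```bash
cat > h.py <<'E'
import cv2, numpy as np
from workcell import manip
CAL={n:manip.calibration(n) for n in("scene","top")}
def proj(n,p):
    c=CAL[n];q=c["world_to_cam"][:3,:3]@np.asarray(p,float)+c["world_to_cam"][:3,3];q=c["mtx"]@q;return q[:2]/q[2]
def ray(n,uv):
    c=CAL[n];R=c["world_to_cam"][:3,:3];t=c["world_to_cam"][:3,3]
    return -R.T@t, R.T@np.linalg.solve(c["mtx"],[uv[0],uv[1],1.])
def plane(n,uv,z):
    o,d=ray(n,uv);return o+d*(z-o[2])/d[2]
def tri(a,b):
    o1,d1=ray("scene",a);o2,d2=ray("top",b)
    s=np.linalg.lstsq(np.c_[d1,-d2],o2-o1,rcond=None)[0]
    p,q=o1+d1*s[0],o2+d2*s[1];return (p+q)/2,np.linalg.norm(p-q)
def dp(n,uv,z):
    o,d=ray(n,uv);return o+d*z
def crop(im,x,y,w,h,s,g=1.5):
    return cv2.resize(np.clip(im[y:y+h,x:x+w,::-1].astype(float)*g,0,255).astype(np.uint8),None,fx=s,fy=s,interpolation=cv2.INTER_NEAREST)
E
python3 - <<'E'
from h import *
a=np.load("pics/scene0.npy"); b=np.load("pics/top0.npy")
print(tri((253.6,168.4),(395.4,194.4)), plane("scene",(253.6,168.4),.155),plane("top",(395.4,194.4),.155))
L=(395.2,236);M=(264.8,201.8)
print(tri(L,M))
ds=np.load("pics/scene0d.npy");dt=np.load("pics/top0d.npy")
print(np.round(ds[230:243,386:405],3)); print(np.round(dt[195:210,257:273],3))
A=crop(a,370,212,56,52,10)
B=crop(b,245,180,44,42,12,2)
cv2.imwrite("pics/s1.png",A);cv2.imwrite("pics/t1.png",B)
A=crop(a,240,160,50,40,15);B=crop(b,375,180,40,35,15,2)
cv2.imwrite("pics/s2.png",A);cv2.imwrite("pics/t2.png",B)
E
```

```text
(array([ 0.68480815, -0.20467991,  0.15751959]), np.float64(0.002390491069823292)) [ 0.6840997  -0.20718303  0.155     ] [ 0.68445423 -0.20408346  0.155     ]
(array([0.66026981, 0.16887087, 0.13062312]), np.float64(0.0028987262464290923))
[[1.148 1.15  1.15  1.15  1.15  1.149 1.148 1.147 1.155 1.152 1.151 1.147
  1.15  1.152 1.149 1.146 1.148 1.145 1.15 ]
 [1.151 1.145 1.152 1.152 1.148 1.148 1.147 1.005 1.004 1.003 1.147 1.148
  1.145 1.146 1.153 1.145 1.148 1.147 1.145]
 [1.145 1.149 1.144 1.146 1.001 0.996 1.002 0.999 1.    0.997 0.999 1.003
  1.001 1.147 1.147 1.143 1.147 1.15  1.145]
 [1.143 1.148 1.145 0.999 0.997 0.995 0.996 0.999 0.998 0.996 1.    0.998
  0.997 0.995 1.143 1.145 1.145 1.14  1.144]
 [1.138 1.144 0.998 0.992 0.994 0.994 0.995 0.996 0.989 0.996 0.993 0.995
  0.992 0.996 0.995 0.998 1.142 1.144 1.138]
 [1.141 1.144 0.997 0.992 0.992 0.99  0.992 0.995 0.991 0.995 0.992 0.993
  0.992 0.993 0.994 0.994 1.136 1.139 1.141]
 [0.998 1.002 0.992 0.992 0.991 0.992 0.99  0.995 0.992 0.992 0.995 0.991
  0.988 0.991 0.993 0.992 0.995 1.139 1.143]
 [0.998 1.    0.991 0.987 0
[... 1502 characters left out ...]
 1.177 1.176 1.171 1.168 1.171 1.169 1.171 1.171 1.172 1.172 1.173
  1.168 1.174 1.286 1.289]
 [1.177 1.177 1.178 1.174 1.171 1.176 1.173 1.175 1.171 1.171 1.172 1.175
  1.173 1.294 1.29  1.288]
 [1.177 1.178 1.193 1.222 1.174 1.171 1.171 1.17  1.173 1.171 1.166 1.169
  1.176 1.293 1.295 1.289]
 [1.29  1.192 1.203 1.218 1.241 1.17  1.171 1.172 1.172 1.169 1.177 1.288
  1.29  1.291 1.289 1.289]
 [1.29  1.292 1.291 1.227 1.236 1.252 1.278 1.291 1.294 1.296 1.29  1.288
  1.285 1.289 1.288 1.291]
 [1.292 1.289 1.29  1.289 1.264 1.266 1.276 1.287 1.291 1.287 1.285 1.293
  1.287 1.291 1.29  1.284]
 [1.292 1.286 1.289 1.289 1.293 1.286 1.285 1.289 1.29  1.288 1.293 1.284
  1.286 1.29  1.289 1.289]]
```

View pics/s1.png

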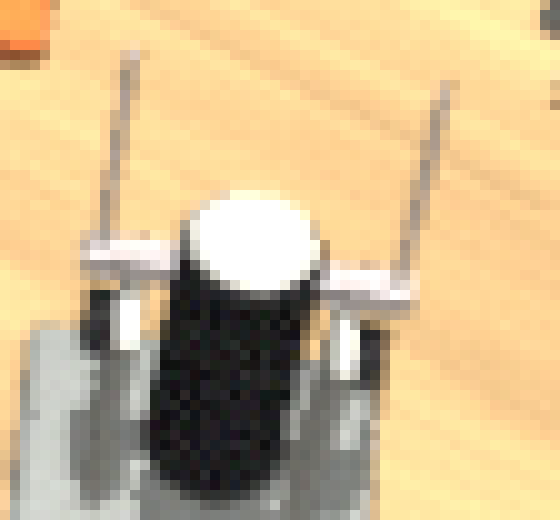

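View pics/t1.png

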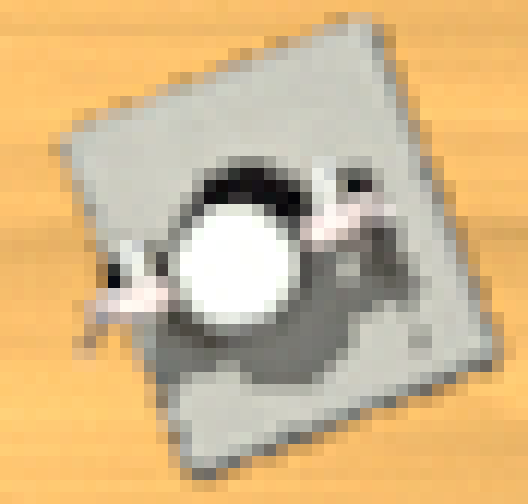

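View pics/s2.png

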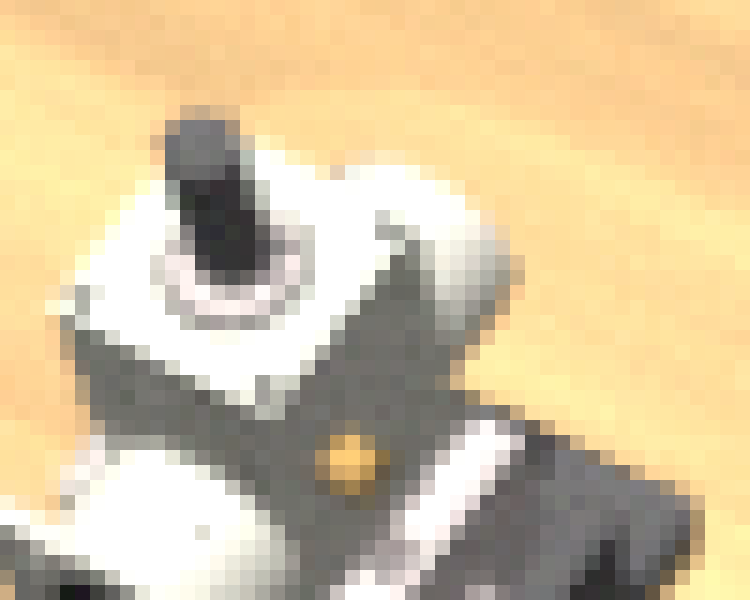

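View pics/t2.png

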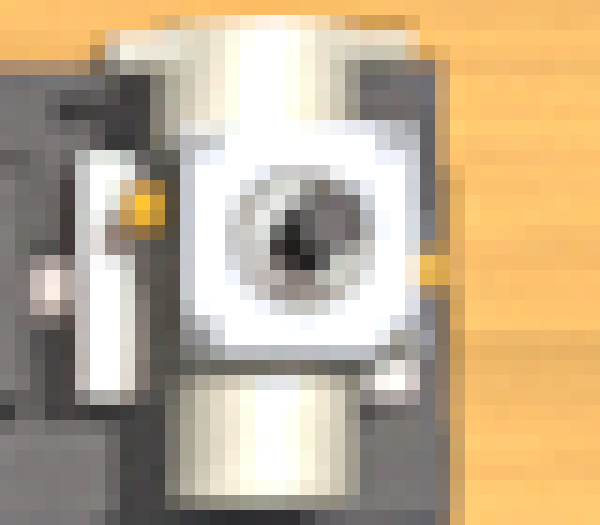

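The stem top is at scene (253.0,169.0) and top (396.9,193.5), and the bore ring is at top (394.5,195.5). The prong tips are at scene (383.1,216.7) and (414.1,220.2), and one shows in the top view at (251.6,208.4). The lens disc is at scene (394.8,236) and top (264.3,201.8). Next I'll compute positions from these.

```bash
cat > m.py <<'E'
from h import *
from scipy.optimize import least_squares
a=np.load("pics/scene0.npy"); b=np.load("pics/top0.npy")
ds=np.load("pics/scene0d.npy");dt=np.load("pics/top0d.npy")
print("stemtop",tri((253.0,169.0),(396.9,193.5)),plane("scene",(253.0,169.0),.155),plane("top",(396.9,193.5),.155))
print("bore",plane("top",(394.5,195.5),.119),plane("scene",(255,176.5),.119))
# lens disc masks
cents={};norm=[]
for n,im,d,(x,y,w,h) in(("scene",a,ds,(383,226,26,20)),("top",b,dt,(256,194,20,18))):
    g=im[y:y+h,x:x+w].min(2); m=((g>(180 if n=="scene" else 110))*255).astype(np.uint8)
    k,l,st,c=cv2.connectedComponentsWithStats(m); i=1+np.argmax(st[1:,4]); M=l==i
    cents[n]=c[i]+[x,y]
    vs,us=np.nonzero(cv2.erode(M.astype(np.uint8),np.ones((3,3))))
    P=np.array([dp(n,(u+x,v+y),d[v+y,u+x]) for u,v in zip(us,vs) if d[v+y,u+x]>0])
    c0=np.median(P,0);P=P[np.linalg.norm(P-c0,axis=1)<.03]
    A=np.c_[P[:,:2]-P[:,:2].mean(0),np.ones(len(P))];s=np.linalg.lstsq(A,P[:,2],rcond=None)[0]
    nn=np.array([-s[0],-s[1],1]);nn/=np.linalg.norm(nn);norm.append(nn)
    print(n,"lens px",cents[n],st[i],"P",P.mean(0),"n",nn.round(3),len(P))
print("lens tri",tri(cents["scene"],cents["top"]))
# base yaw
t=lambda p:plane("top",(245+p[0]/12-.5,180+p[1]/12-.5),.012)
q=[t(p) for p in((62,140),(375,20),(495,362),(190,475))]
for i in range(4):
    e=q[(i+1)%4]-q[i];print("edge",np.linalg.norm(e),np.degrees(np.arctan2(e[1],e[0])))
print("base c",np.mean(q,0))
pt1,pt2=(383.1,216.7),(414.1,220.2)
for z in(.17,.18,.19,.20):
    p1,p2=plane("scene",pt1,z),plane("scene",pt2,z);e=p2-p1
    print(z,(p1+p2)/2,np.linalg.norm(e),np.degrees(np.arctan2(e[1],e[0])))
E
python3 m.py
```

```text
stemtop (array([ 0.6867101 , -0.20774523,  0.15536232]), np.float64(0.0011530146333988316)) [ 0.68629818 -0.20739784  0.155     ] [ 0.6870639  -0.20831066  0.155     ]
bore [ 0.6853981  -0.20773638  0.119     ] [ 0.68515277 -0.20912014  0.119     ]
scene lens px [394.82608696 235.52173913] [ 7  6 11  8 69] P [0.66168071 0.1693344  0.13596309] n [-0.234 -0.116  0.965] 35
top lens px [264.04761905 201.77777778] [ 4  4  9  9 63] P [0.66076333 0.16893261 0.13488191] n [-0.385 -0.051  0.922] 31
lens tri (array([0.66056646, 0.16924643, 0.13383617]), np.float64(4.851954738875379e-05))
edge 0.08875531323126919 -68.04342980119159
edge 0.09677776128117505 -159.52018650312593
edge 0.08559755355058495 111.2034014071852
edge 0.09562280138458805 22.3586600866615
base c [0.67714274 0.17541299 0.012     ]
0.17 [0.63627242 0.16164499 0.17      ] 0.06909184126745539 113.29650345321963
0.18 [0.64171099 0.16293554 0.18      ] 0.0682923498400257 113.29650345321961
0.19 [0.64714955 0.1642261  0.19      ] 0.067492858412596 113.29650345321963
0.2 [0.65258812 0.16551666 0.2       ] 0.06669336698516627 113.29650345321964
```

```bash
python3 - <<'E'
from h import *
for n in("scene","top"):
    D=[];I=[]
    for _ in range(8):
        p,d=manip.camera(n);d=d.copy();d[d==0]=np.nan;D.append(d);I.append(p.astype(float))
    np.save(f"pics/{n}1d.npy",np.nanmean(D,0));np.save(f"pics/{n}1.npy",np.mean(I,0))
    print(np.nanstd(D,0)[200,260:270])
    im=np.mean(I,0);d=np.nanmean(D,0);x,y,w,h={"scene":(383,226,26,20),"top":(256,194,20,18)}[n]
    g=im[y:y+h,x:x+w].min(2); M=(g>(130 if n=="scene" else 85)).astype(np.uint8)
    k,l,st,c=cv2.connectedComponentsWithStats(M); i=1+np.argmax(st[1:,4]); M=(l==i).astype(np.uint8)
    M=cv2.morphologyEx(M,cv2.MORPH_OPEN,np.ones((3,3)))
    for e in(0,1):
        MM=cv2.erode(M,np.ones((3,3))) if e else M
        vs,us=np.nonzero(MM)
        P=np.array([dp(n,(u+x,v+y),d[v+y,u+x]) for u,v in zip(us,vs)])
        c0=np.nanmedian(P,0);P=P[np.abs(P-c0).max(1)<.02]
        A=np.c_[P[:,:2]-P[:,:2].mean(0),np.ones(len(P))];s=np.linalg.lstsq(A,P[:,2],rcond=None)[0]
        r=P[:,2]-A@s;k=np.abs(r)<2.5*r.std();s=np.linalg.lstsq(A[k],P[k,2],rcond=None)[0]
        nn=np.array([-s[0],-s[1],1]);nn/=np.linalg.norm(nn)
        print(n,us.mean()+x,vs.mean()+y,len(P),"P",P.mean(0).round(4),"n",nn.round(3),"res",r.std(),"lean",np.arctan2(nn[:2]@[-.927,-.375],nn[2]))
print(manip.get_obs()["clock"])
Y=np.array([-np.sin(np.radians(22)),np.cos(np.radians(22)),0])
for th in(.2,.25,.3,.35):
    F=np.array([.6606,.1692,.134])+.06*np.array([-np.sin(th)*.927,-np.sin(th)*.375,np.cos(th)])
    print(th,F,[ (proj(n,F+s*.034*Y)).round(1) for n in("scene","top") for s in(-1,1)])
d=np.load("pics/scene1d.npy")
print(d[214:220,380:387].round(3),d[217:224,411:418].round(3))
E
```

```text
[0.00232905 0.00178812 0.00180504 0.00153928 0.00180195 0.00197816
 0.00199805 0.00245817 0.00198676 0.00138472]
scene 394.82105263157894 235.57894736842104 93 P [0.6619 0.1695 0.1358] n [-0.214 -0.097  0.972] res 0.0005798533455919336 lean 0.2370509985109233
scene 394.92727272727274 235.61818181818182 55 P [0.6617 0.1698 0.1359] n [-0.209 -0.077  0.975] res 0.0005394723683514679 lean 0.22504425812989742
[0.00112214 0.00120046 0.00244758 0.00192803 0.00170145 0.00177799
 0.0013254  0.00216607 0.00242174 0.00229287]
top 264.2375 201.55 80 P [0.6611 0.1685 0.1351] n [-0.202 -0.075  0.976] res 0.0009062607153745188 lean 0.21735826544892994
top 264.15909090909093 201.54545454545453 44 P [0.6611 0.1687 0.1352] n [-0.184 -0.118  0.976] res 0.0007634816878827653 lean 0.21668523942711496
0.9
0.2 [0.64955001 0.16472994 0.19280399] [array([382.8, 216.7]), array([414.1, 220.9]), array([274.1, 199.3]), array([250.7, 208.3])]
0.25 [0.64683939 0.16363341 0.19213475] [array([382.9, 215.7]), array([414.2, 219.8]), array([274.5, 200.3]), array([251.2, 209.3])]
0.3 [0.64416317 0.1625508  0.19132019] [array([383. , 214.7]), array([414.2, 218.8]), array([274.9, 201.3]), array([251.6, 210.3])]
0.35 [0.64152802 0.1614848  0.19036236] [array([383.1, 213.8]), array([414.2, 217.9]), array([275.3, 202.3]), array([252. , 211.3])]
[[1.174 1.173 1.173 1.173 1.174 1.174 1.174]
 [1.173 1.173 1.173 1.174 1.172 1.173 1.173]
 [1.172 1.17  1.171 1.171 1.17  1.17  1.17 ]
 [1.17  1.17  1.17  0.952 1.171 1.168 1.169]
 [1.169 1.168 1.167 0.955 1.166 1.167 1.168]
 [1.167 1.166 0.958 0.957 1.165 1.167 1.166]] [[1.168 1.168 1.167 1.167 1.166 1.167 1.168]
 [1.166 1.168 1.166 1.165 1.167 1.166 1.167]
 [1.165 1.165 1.165 1.165 1.165 1.164 1.165]
 [1.164 1.164 1.164 1.163 1.162 1.163 1.162]
 [1.161 1.161 1.161 0.948 1.162 1.161 1.161]
 [1.159 1.16  1.159 0.948 1.159 1.159 1.16 ]
 [1.158 1.16  1.159 0.95  1.159 1.158 1.158]]
```

Call:
jog_arm:
  steps: [0.085,-0.03,-0.03,0,0.12,0.085,-0.066,-0.064,0,0.25,0.085,-0.102,-0.097,0,0.38,0.085,-0.138,-0.13,0,0.51,0.085,-0.174,-0.164,0,0.64,0.085,-0.21,-0.197,0,0.77,0.085,-0.246,-0.23,0,0.9,0.085,-0.282,-0.264,0,1.03,0.085,-0.318,-0.297,0,1.16,0.085,-0.354,-0.33,0,1.29]

```text
clock: 1.9
position: [0.4135, 0.2032, 0.2487]
ee_rot: [0.692, 0.722, 0.001, -0.0]
ft_force: [1.4, 0.7, 0.3]
grip_width: 0.995
```

```bash
cat >> h.py <<'E'
from scipy.spatial.transform import Rotation as Ro
def to_tool(target,yaw_y=None):
    o=manip.get_obs();R=Ro.from_quat(o["ee_rot"]).as_matrix()
    ay=np.degrees(np.arctan2(R[1,1],R[0,1]))
    print("pos",o["position"].round(4),"yaw y",ay.round(2),"ztool",R[:,2].round(4),"t",o["clock"],"j",o["joint_pos"].round(2),"F",o["ft_force"].round(2),"g",o["grip_width"])
    print("shift",(R.T@(np.asarray(target)-o["position"])).round(4), "twist",None if yaw_y is None else np.radians(-((yaw_y-ay+180)%360-180)).round(4))
E
python3 -c "
from h import *
to_tool([.6865,-.208,.248],-67.8)"
```

```text
pos [0.4135 0.2032 0.2487] yaw y 2.39 ztool [ 6.e-04  1.e-03 -1.e+00] t 1.9 j [-0.92 -0.05  0.35  1.89  0.02  1.3  -0.53] F [1.42 0.71 0.34] g 0.9949348113759203
shift [-4.222e-01  2.556e-01  4.000e-04] twist 1.2251
```

Call:
jog_arm:
  steps: [0.085,-0.042,0.025,0,0.12,0.085,-0.084,0.051,0,0.25,0.085,-0.126,0.077,0,0.38,0.085,-0.168,0.102,0,0.5,0.085,-0.21,0.128,0,0.63,0.085,-0.252,0.153,0,0.76,0.085,-0.294,0.179,0,0.88,0.085,-0.336,0.204,0,1.01,0.085,-0.379,0.23,0,1.13,0.085,-0.422,0.2556,0,1.225]

```text
clock: 2.9
position: [0.6889, -0.2053, 0.248]
ee_rot: [0.981, 0.194, 0.0, -0.0]
ft_force: [1.2, 0.8, 1.7]
grip_width: 0.997
```

```bash
python3 -c "
from h import *
to_tool([.6865,-.208,.146],-67.8)
p,d=manip.camera('scene');cv2.imwrite('pics/s3.png',crop(p,200,60,160,150,4));cv2.imwrite('pics/s3f.png',p[:,:,::-1])
"
```

```text
pos [ 0.6889 -0.2053  0.248 ] yaw y -67.67 ztool [ 1.e-04  4.e-04 -1.e+00] t 2.9 j [-0.22  0.64  0.76  1.2  -0.43  1.46 -0.7 ] F [1.24 0.84 1.69] g 0.9965843063588493
shift [-0.0033  0.0016  0.102 ] twist 0.0023
```

View pics/s3.png

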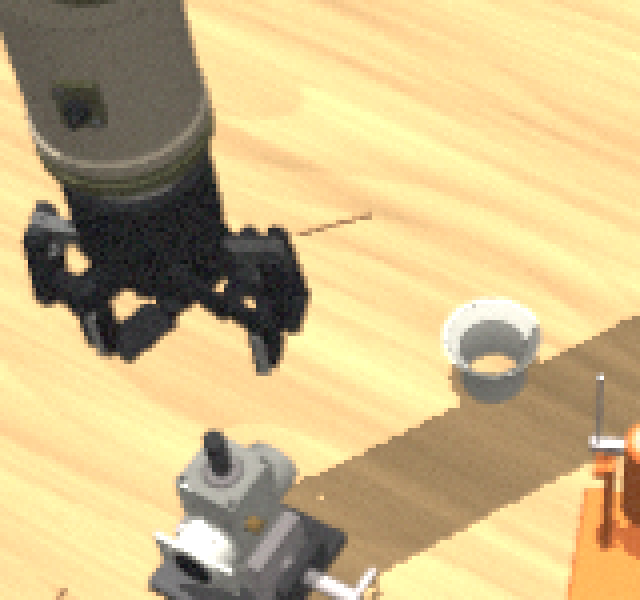

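The gripper is open above the carburetor at about (240,170) in the full picture, and the slide is untouched. I'll descend part of the way and let it settle.

Call:
jog_arm:
  steps: [0.085,0,0,0.03,0,0.085,0,0,0.06,0,0.085,0,0,0.06,0,0.085,0,0,0.06,0,0.085,0,0,0.06,0,0.05,0,0,0.06,0,0.05,0,0,0.06,0,0.05,0,0,0.06,0,0.05,0,0,0.06,0,0.05,0,0,0.06,0]

```text
clock: 3.95
position: [0.6877, -0.2042, 0.1884]
ee_rot: [0.981, 0.195, 0.0, -0.0]
ft_force: [-0.7, -0.2, -0.1]
grip_width: 0.587
```

```bash
python3 -c "
from h import *
to_tool([.6865,-.208,.146],-67.8)
p,d=manip.camera('scene');cv2.imwrite('pics/s4.png',crop(p,200,100,110,100,6));
p,d=manip.camera('top');cv2.imwrite('pics/t4.png',crop(p,340,150,110,100,5,2));
"
```

```text
pos [ 0.6877 -0.2042  0.1884] yaw y -67.49 ztool [ 1.e-04  1.e-04 -1.e+00] t 3.95 j [-0.23  0.67  0.74  1.29 -0.44  1.35 -0.68] F [-0.75 -0.17 -0.09] g 0.5870071599787395
shift [-0.0025  0.003   0.0424] twist 0.0054
```

View pics/s4.png

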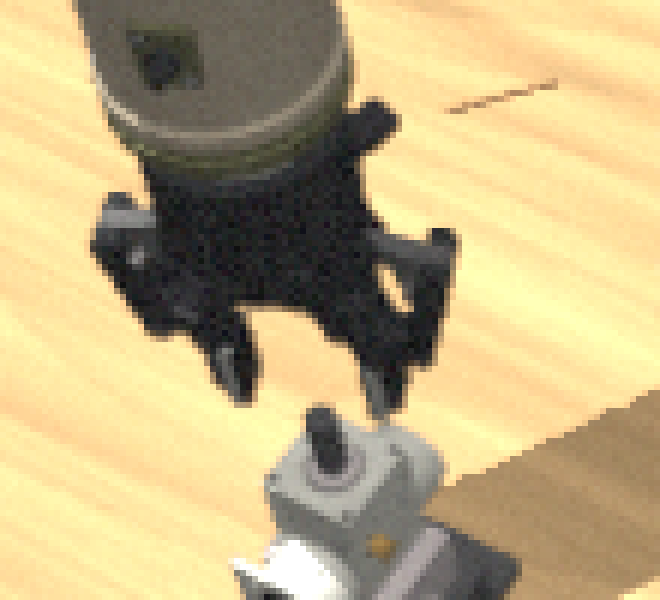

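Call:
jog_arm:
  steps: [0.05,-0.0025,0.003,0.01,0,0.05,-0.0025,0.003,0.03,0,0.05,-0.0025,0.003,0.0425,0,0.05,-0.0025,0.003,0.0425,0,0.05,-0.0025,0.003,0.0425,0,0.0,-0.0025,0.003,0.0425,0,0.0,-0.0025,0.003,0.0425,0,0.0,-0.0025,0.003,0.0425,0,0.0,-0.0025,0.003,0.0425,0,0.0,-0.0025,0.003,0.0425,0]
  grip_force: 20

```text
clock: 5.05
position: [0.6869, -0.2081, 0.1465]
ee_rot: [0.981, 0.195, 0.001, 0.0]
ft_force: [-0.6, 0.7, 4.3]
grip_width: 0.144
```

```bash
python3 -c "
from h import *
to_tool([.6865,-.208,.146],-67.8)
p,d=manip.camera('scene');cv2.imwrite('pics/s5.png',crop(p,200,100,110,100,6));
"
```

```text
pos [ 0.6869 -0.2081  0.1465] yaw y -67.49 ztool [ 1.1e-03 -1.0e-04 -1.0e+00] t 5.05 j [-0.22  0.7   0.72  1.33 -0.46  1.28 -0.66] F [-0.63  0.72  4.3 ] g 0.14398421713745196
shift [-0.0003 -0.0003  0.0005] twist 0.0054
```

View pics/s5.png

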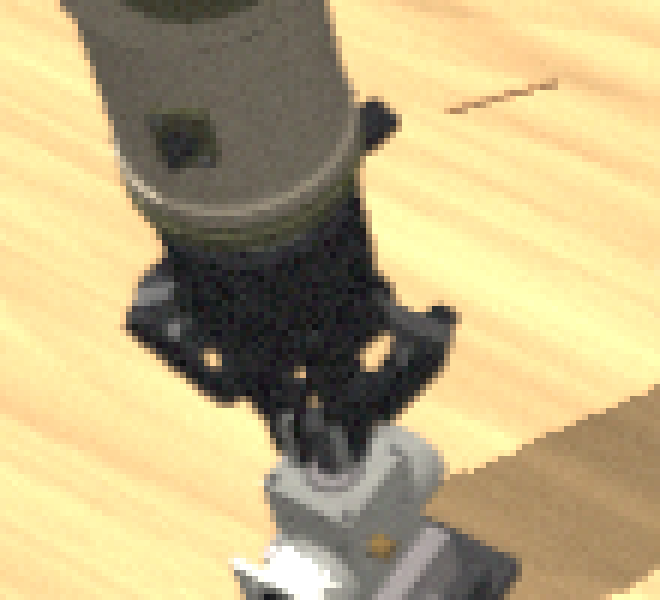

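Call:
jog_arm:
  steps: [0,0,0,-0.004,0,0,0,0,-0.01,0,0,0,0,-0.017,0,0,0,0,-0.024,0,0,0,0,-0.03,0,0,0,0,-0.036,0,0,0,0,-0.036,0,0,0,0,-0.036,0,0,0,0,-0.036,0,0,0,0,-0.036,0]
  grip_force: 20

```text
clock: 6.1
position: [0.6864, -0.2079, 0.1813]
ee_rot: [0.981, 0.195, -0.0, -0.0]
ft_force: [0.1, 0.0, -1.2]
grip_width: 0.147
```

```bash
python3 -c "
from h import *
to_tool([.6865,-.208,.182],-67.8)
p,d=manip.camera('scene');cv2.imwrite('pics/s6.png',crop(p,200,100,110,100,6));
"
```

```text
pos [ 0.6864 -0.2079  0.1813] yaw y -67.49 ztool [-6.e-04  2.e-04 -1.e+00] t 6.1 j [-0.23  0.67  0.74  1.29 -0.44  1.34 -0.68] F [ 0.12  0.02 -1.23] g 0.1471881989417023
shift [ 0.0001  0.0001 -0.0007] twist 0.0053
```

View pics/s6.png

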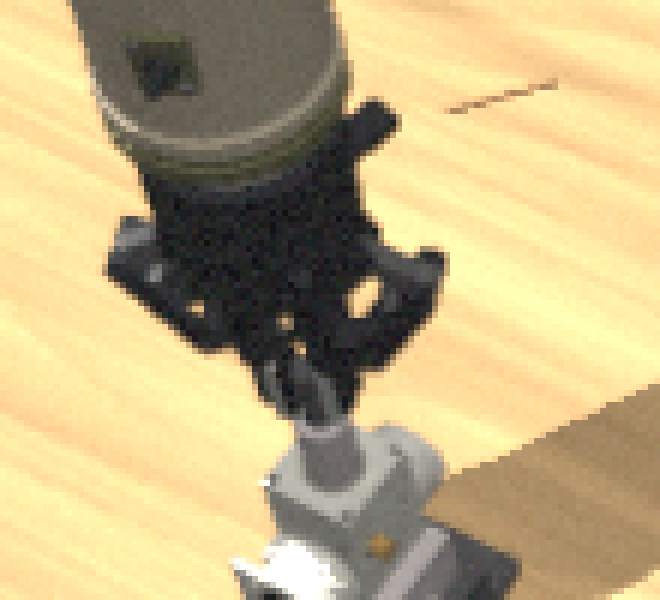

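The slide rose with the gripper, and about 36 mm of barrel shows above the rim. Now I'll pivot it against the rim.

Call:
jog_arm:
  steps: [0,-0.002,0,0,0,0,-0.004,0,0,0,0,-0.006,0,0,0,0,-0.008,0,0,0,0,-0.01,0,0,0,0,-0.012,0,0,0,0,-0.014,0,0,0,0,-0.0155,0,0,0,0,-0.0155,0,0,0,0,-0.0155,0,0,0]
  grip_force: 20

```text
clock: 7.15
position: [0.6721, -0.214, 0.1817]
ee_rot: [0.981, 0.195, -0.0, 0.0]
ft_force: [1.9, 0.9, 1.7]
grip_width: 0.141
```

```bash
python3 -c "
from h import *
to_tool([.6865,-.208,.182],-67.8)
p,d=manip.camera('scene');cv2.imwrite('pics/s7.png',crop(p,200,100,110,100,6));
"
```

```text
pos [ 0.6721 -0.214   0.1817] yaw y -67.5 ztool [-1.e-04 -0.e+00 -1.e+00] t 7.15 j [-0.23  0.64  0.75  1.33 -0.43  1.33 -0.66] F [1.92 0.89 1.67] g 0.1411820001972616
shift [ 0.0156 -0.0001 -0.0003] twist 0.0052
```

View pics/s7.png

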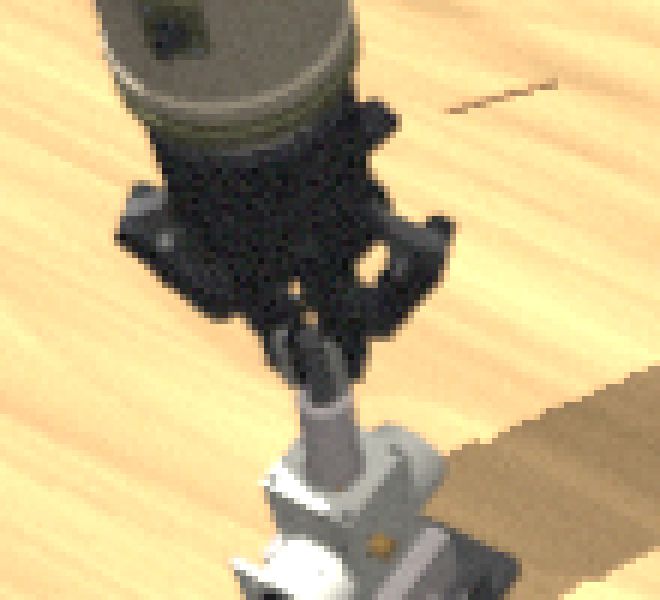

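Call:
jog_arm:
  steps: [0,-0.017,0,-0.004,0,0,-0.019,0,-0.012,0,0,-0.0215,0,-0.025,0,0,-0.025,0,-0.042,0,0,-0.029,0,-0.06,0,0,-0.032,0,-0.08,0,0,-0.032,0,-0.105,0,0,-0.032,0,-0.13,0,0,-0.032,0,-0.15,0,0,-0.032,0,-0.155,0]
  grip_force: 60

```text
clock: 8.2
position: [0.643, -0.2269, 0.3406]
ee_rot: [0.981, 0.195, 0.002, 0.001]
ft_force: [0.9, -0.3, -0.1]
grip_width: 0.135
```

```bash
python3 -c "
from h import *
to_tool([.6287,.1561,.337],-67.8)
p,d=manip.camera('scene');cv2.imwrite('pics/s8.png',crop(p,180,60,130,120,5));
"
```

```text
pos [ 0.643  -0.2269  0.3406] yaw y -67.51 ztool [ 0.0041 -0.0015 -1.    ] t 8.2 j [-0.23  0.52  0.81  1.17 -0.37  1.59 -0.68] F [ 0.87 -0.29 -0.14] g 0.13531608196085543
shift [ 0.1334 -0.3594  0.0029] twist 0.0051
```

View pics/s8.png

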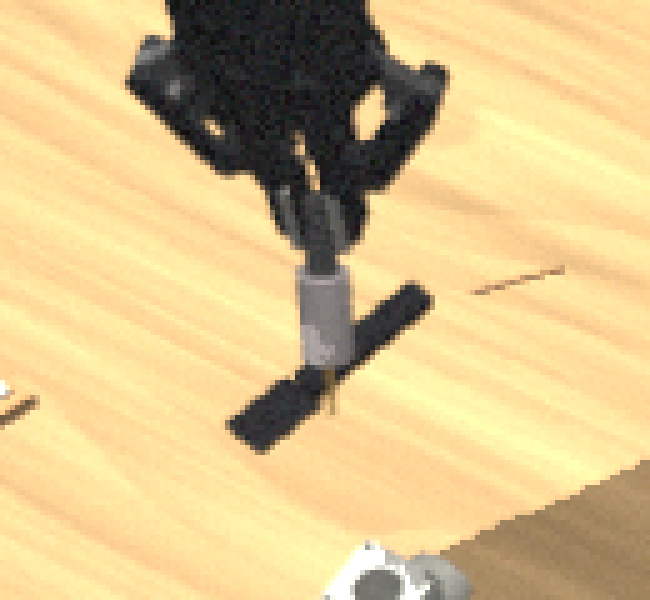

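The slide is out, held in the gripper with the needle tip at about (246,142). I'll move above the focus point next.

Call:
jog_arm:
  steps: [0,0.009,-0.024,0,0.005,0,0.025,-0.067,0,0.005,0,0.042,-0.113,0,0.005,0,0.059,-0.159,0,0.005,0,0.076,-0.205,0,0.005,0,0.093,-0.251,0,0.005,0,0.11,-0.296,0,0.005,0,0.123,-0.332,0,0.005,0,0.131,-0.353,0,0.005,0,0.1334,-0.3594,0,0.005]

```text
clock: 9.25
position: [0.6275, 0.1607, 0.3355]
ee_rot: [0.981, 0.195, -0.001, -0.0]
ft_force: [-0.0, -0.7, -0.4]
grip_width: 0.134
```

Call:
jog_arm:
  steps: [0,0,0,0,0,0,0,0,0,0,0,0,0,0,0,0,0,0,0,0,0,0,0,0,0,0,0,0,0,0,0,0,0,0,0,0,0,0,0,0,0,0,0,0,0,0,0,0,0,0]

```text
clock: 10.25
position: [0.6283, 0.1569, 0.3368]
ee_rot: [0.981, 0.193, -0.0, -0.0]
ft_force: [0.5, 0.7, -0.5]
grip_width: 0.132
```

```bash
python3 -c "
from h import *
to_tool([.6287,.1561,.287],-67.8)
for n in ('scene','top'):
    I=[];D=[]
    for _ in range(8):
        p,d=manip.camera(n);d=d.copy();d[d==0]=np.nan;D.append(d);I.append(p.astype(float))
    np.save(f'pics/{n}2.npy',np.mean(I,0));np.save(f'pics/{n}2d.npy',np.nanmean(D,0))
p=np.load('pics/scene2.npy');cv2.imwrite('pics/s9.png',crop(p,350,140,90,100,6))
p=np.load('pics/top2.npy');cv2.imwrite('pics/t9.png',crop(p,210,140,120,100,5,2))
"
```

```text
pos [0.6283 0.1569 0.3368] yaw y -67.78 ztool [-0.e+00  1.e-04 -1.e+00] t 10.25 j [-0.83  0.42  0.74  1.28 -0.28  1.55 -1.31] F [ 0.5   0.71 -0.53] g 0.13201692109504307
shift [0.0001 0.0009 0.0498] twist 0.0004
```

View pics/s9.png

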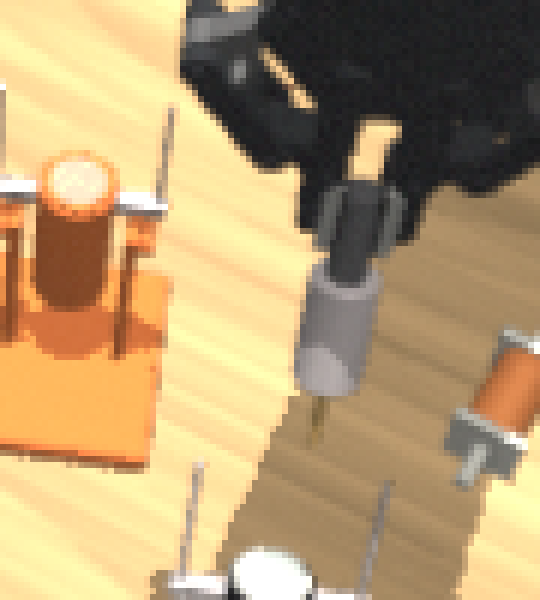

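View pics/t9.png

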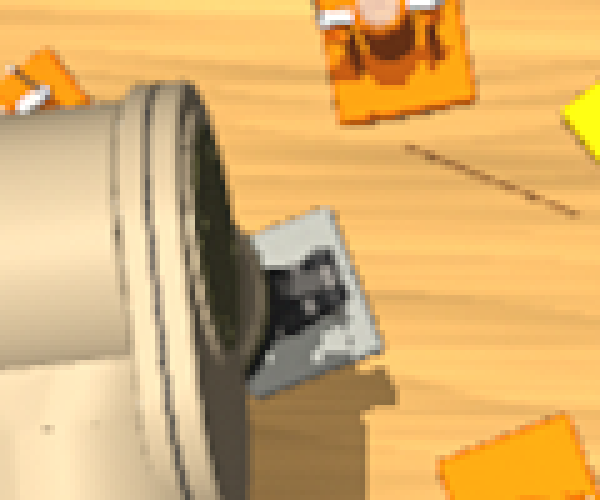

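```bash
cat > ax.py <<'E'
from h import *
from scipy.optimize import least_squares
def axis(img,dep,x0,y0,w,h,zr,verbose=1):
    # barrel: grey pixels within depth window
    P=[]
    for v in range(y0,y0+h):
        for u in range(x0,x0+w):
            d=dep[v,u]; c=img[v,u]
            if not np.isfinite(d) or not zr[0]<d<zr[1]: continue
            if c.max()-c.min()<28 and c.mean()>62: P.append(np.r_[dp("scene",(u,v),d),u,v])
    P=np.array(P);X=P[:,:3];print("n",len(P),"u",P[:,3].min(),P[:,3].max(),"v",P[:,4].min(),P[:,4].max())
    m=X.mean(0);
    def f(q,X):
        ax=np.array([q[2],q[3],1]);ax/=np.linalg.norm(ax);r=X-(m+np.array([q[0],q[1],0]))
        return np.linalg.norm(r-np.outer(r@ax,ax),axis=1)-.012
    s=least_squares(f,[-.008,-.004,-.2,-.08],args=(X,),loss="soft_l1",f_scale=.001)
    r=f(s.x,X);k=np.abs(r)<.003;s=least_squares(f,s.x,args=(X[k],))
    cov=np.linalg.inv(s.jac.T@s.jac)*np.var(s.fun)
    ax=np.array([s.x[2],s.x[3],1]);ax/=np.linalg.norm(ax)
    c=m+np.array([s.x[0],s.x[1],0])
    print("axis",ax.round(3),"lean",np.arccos(ax[2]).round(3),"dir",np.degrees(np.arctan2(-ax[1],-ax[0])).round(1),"res",s.fun.std(),"sd",np.sqrt(np.diag(cov)).round(4),k.sum())
    return c,ax
if __name__=="__main__":
    I=np.load("pics/scene2.npy");D=np.load("pics/scene2d.npy")
    d=D[180:215,396:414]; print(np.round(D[185:213:3,396:416],3))
    c,ax=axis(I,D,396,183,22,26,(.84,.92))
    for z in(.2422,):
        t=c+ax*(z-c[2])/ax[2];print("axis at z",z,t)
    t0=np.array([.6483,.1651,.2422]);print("pred tip px",proj("scene",t0))
    dd=[.926*.218,.378*.218,-.976]
    print("pred barrel top/bot",[proj("scene",t0-np.array(dd)*s) for s in(.03,.072)])
E
python3 ax.py
```

```text
[[1.221 1.22  1.221 1.22  1.22  1.22  0.85  0.85  0.848 0.845 0.841 0.842
  0.841 0.842 0.842 0.844 0.852 1.22  1.22  1.219]
 [1.216 1.217 1.216 1.216 1.216 0.854 0.848 0.845 0.843 0.844 0.843 0.843
  0.843 0.844 0.844 0.843 0.844 0.847 1.216 1.215]
 [1.211 1.21  1.21  1.21  1.209 0.853 0.85  0.849 0.846 0.846 0.843 0.844
  0.844 0.843 0.843 0.846 0.849 1.209 1.208 1.21 ]
 [1.206 1.206 1.206 1.205 0.861 0.856 0.854 0.851 0.849 0.849 0.849 0.847
  0.849 0.849 0.85  0.852 1.205 1.205 1.205 1.205]
 [1.2   1.2   1.202 1.117 0.863 0.858 0.858 0.854 0.854 0.854 0.853 0.852
  0.852 0.854 0.856 0.859 1.201 1.201 1.201 1.199]
 [1.195 1.195 1.196 0.869 0.864 0.863 0.86  0.859 0.858 0.857 0.856 0.856
  0.859 0.859 0.862 1.196 1.194 1.195 1.195 1.193]
 [1.192 1.19  1.191 0.871 0.867 0.865 0.862 0.863 0.861 0.86  0.861 0.862
  0.862 0.865 1.19  1.191 1.189 1.191 1.191 1.189]
 [1.185 1.186 1.186 1.186 1.185 1.185 1.186 0.879 0.879 1.185 1.186 1.185
  1.186 1.186 1.185 1.187 1.184 1.187 1.184 1.183]
 [1.181 1.181 1.182 1.182 1.182 1.181 0.884 0.882 1.181 1.18  1.18  1.181
  1.181 1.18  1.181 1.181 1.179 1.182 1.18  1.18 ]
 [1.176 1.175 1.175 1.175 1.177 1.177 0.888 0.888 1.176 1.177 1.176 1.176
  1.175 1.175 1.174 1.177 1.175 1.175 1.176 1.177]]
n 241 u 399.0 413.0 v 183.0 205.0
axis [-0.37  -0.152  0.917] lean 0.411 dir 22.4 res 0.0007228584423519273 sd [0.0001 0.0001 0.0057 0.007 ] 226
axis at z 0.2422 [0.66871108 0.17422578 0.2422    ]
pred tip px [401.84552403 207.23373076]
pred barrel top/bot [array([403.97269229, 197.35180835]), array([407.13271699, 182.67167264])]
```

```bash
python3 - <<'E'
from h import *
X=np.array([.926,.378,0]);Z=np.array([0,0,1.])
for nm,T in(("s7",[.6721,-.214,.1817]),("s9",[.6283,.1569,.3368])):
  g=np.array(T)+[0,0,.002]
  for th in(.2,.3,.4):
    ax=-np.sin(th)*X+np.cos(th)*Z
    print(nm,th,[proj("scene",g-ax*s).round(1) for s in(.027,.069,.099)])
D=np.load("pics/scene2d.npy");print("needle pts",dp("scene",(402.5,212),D[212,402:404].mean()),dp("scene",(403.5,206),D[206,403:405].mean()))
E
```

```text
s7 0.2 [array([253.6, 165. ]), array([255.4, 177.1]), array([256.6, 185.3])]
s7 0.3 [array([253.3, 165.7]), array([254.6, 178.9]), array([255.6, 187.9])]
s7 0.4 [array([253. , 166.4]), array([253.9, 180.5]), array([254.5, 190.3])]
s9 0.2 [array([407.1, 182.5]), array([404. , 196.9]), array([401.9, 206.5])]
s9 0.3 [array([407.1, 183.4]), array([403.9, 199.2]), array([401.7, 209.9])]
s9 0.4 [array([407.1, 184.2]), array([403.8, 201.4]), array([401.6, 213. ])]
needle pts [0.66455405 0.17278846 0.25409285] [0.65938709 0.17032461 0.26875642]
```

Call:
jog_arm:
  steps: [0,-0.006,0.018,0,0,0,-0.017,0.05,0,0,0,-0.031,0.09,0,0,0,-0.047,0.135,0,0,0,-0.063,0.181,0,0,0,-0.079,0.227,0,0,0,-0.095,0.273,0,0,0,-0.11,0.317,0,0,0,-0.12,0.347,0,0,0,-0.125,0.36,0,0]

```text
clock: 12.05
position: [0.647, -0.2291, 0.3368]
ee_rot: [0.982, 0.19, -0.001, 0.001]
ft_force: [-0.1, -0.3, -0.8]
grip_width: 0.128
```

Call:
jog_arm:
  steps: [0,0,0,0.012,0,0,0,0,0.032,0,0,0,0,0.055,0,0,0,0,0.075,0,0,0,0,0.09,0,0,0,0,0.1,0,0,0,0,0.105,0,0,0,0,0.105,0,0,0,0,0.105,0,0,0,0,0.105,0]

```text
clock: 13.05
position: [0.649, -0.2239, 0.2327]
ee_rot: [0.981, 0.193, 0.001, 0.0]
ft_force: [-0.1, 0.2, -0.5]
grip_width: 0.132
```

```bash
cat >> h.py <<'E'
XS=np.array([.926,.378,0]);ZS=np.array([0,0,1.])
def leans(T,px=None):
  g=np.array(T)+[0,0,.002]
  for th in(.1,.2,.3,.4,.5):
    ax=-np.sin(th)*XS+np.cos(th)*ZS
    print(th,"shoulder,bottom,tip",[proj("scene",g-ax*s).round(1).tolist() for s in(.027,.069,.099)])
E
python3 - <<'E'
from h import *
print("s8");leans([.643,-.2269,.3406])
to_tool([.6487,-.2233,.2128],-67.8)
T=manip.get_obs()["position"];leans(T)
I=[];D=[]
for _ in range(3):
    p,d=manip.camera("scene");d=d.copy();d[d==0]=np.nan;D.append(d);I.append(p.astype(float))
np.save('pics/scene3.npy',np.mean(I,0));np.save('pics/scene3d.npy',np.nanmean(D,0))
cv2.imwrite('pics/s10.png',crop(np.mean(I,0),210,110,90,90,6))
E
```

```text
s8
0.1 shoulder,bottom,tip [[245.4, 110.4], [248.2, 124.4], [250.0, 133.9]]
0.2 shoulder,bottom,tip [[245.1, 111.2], [247.4, 126.4], [248.9, 136.7]]
0.3 shoulder,bottom,tip [[244.7, 111.9], [246.5, 128.2], [247.7, 139.3]]
0.4 shoulder,bottom,tip [[244.4, 112.5], [245.6, 129.8], [246.4, 141.6]]
0.5 shoulder,bottom,tip [[244.0, 113.0], [244.6, 131.1], [245.1, 143.5]]
pos [ 0.649  -0.2239  0.2327] yaw y -67.79 ztool [ 1.3e-03 -3.0e-04 -1.0e+00] t 13.05 j [-0.25  0.57  0.78  1.33 -0.4   1.39 -0.66] F [-0.06  0.2  -0.48] g 0.1321932423936186
shift [-0.0001 -0.0007  0.0199] twist 0.0002
0.1 shoulder,bottom,tip [[252.8, 143.4], [255.1, 155.2], [256.7, 163.2]]
0.2 shoulder,bottom,tip [[252.5, 144.2], [254.4, 157.2], [255.7, 166.0]]
0.3 shoulder,bottom,tip [[252.2, 144.9], [253.6, 159.0], [254.6, 168.6]]
0.4 shoulder,bottom,tip [[251.9, 145.5], [252.8, 160.5], [253.5, 170.9]]
0.5 shoulder,bottom,tip [[251.6, 146.0], [252.0, 161.9], [252.3, 172.8]]
```

View pics/s10.png

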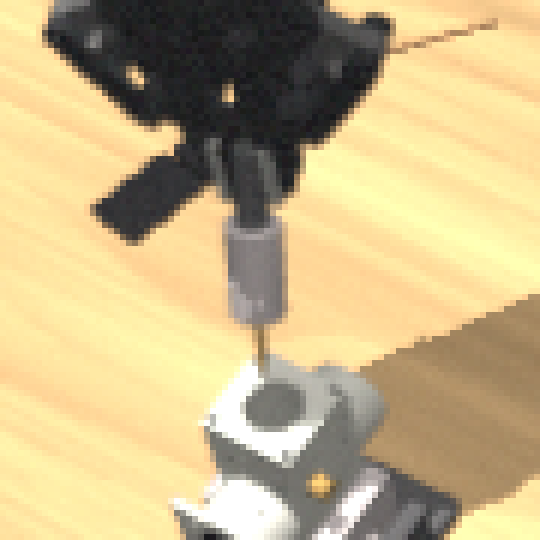

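Tip at (253,171) puts the lean at about 0.40 rad, so it grew during the lift. I'll straighten it by lowering the needle into the open bore and pressing the tip against the +x wall.

Call:
jog_arm:
  steps: [0,0,0,0.01,0,0,0,0,0.02,0,0,0,0,0.03,0,0,0,0,0.0365,0,0,0,0,0.0365,0,0,0,0,0.0365,0,0,0.002,0,0.0365,0,0,0.005,0,0.0365,0,0,0.008,0,0.0365,0,0,0.01,0,0.0365,0]

```text
clock: 14.2
position: [0.6585, -0.2196, 0.1954]
ee_rot: [0.981, 0.193, 0.0, -0.0]
ft_force: [-1.1, -0.6, -0.1]
grip_width: 0.132
```

```bash
python3 - <<'E'
from h import *
to_tool([.6862-.0106*.926,-.208-.0106*.378,.196],-67.8)
p,d=manip.camera("scene")
cv2.imwrite('pics/s11.png',crop(p,210,110,90,90,6))
E
```

```text
pos [ 0.6585 -0.2196  0.1954] yaw y -67.76 ztool [ 3.e-04  1.e-04 -1.e+00] t 14.2 j [-0.24  0.61  0.77  1.36 -0.42  1.34 -0.65] F [-1.15 -0.62 -0.06] g 0.13199955411147418
shift [ 0.0195 -0.0002 -0.0006] twist 0.0007
```

View pics/s11.png

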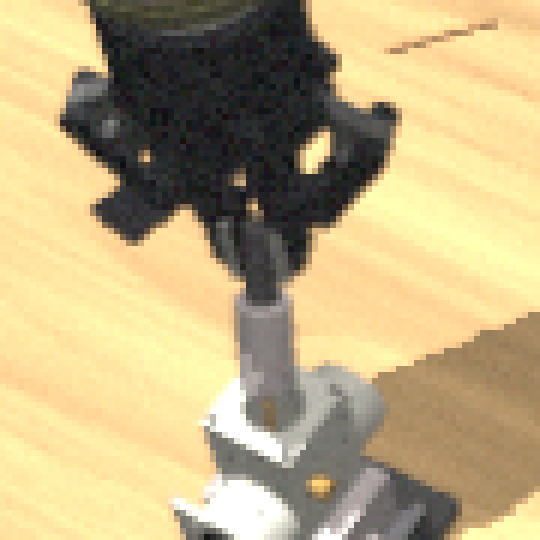

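Call:
jog_arm:
  steps: [0,0.002,0,0,0,0,0.004,0,0,0,0,0.006,0,0,0,0,0.008,0,0,0,0,0.01,0,0,0,0,0.012,0,0,0,0,0.014,0,0,0,0,0.016,0,0,0,0,0.016,0,0,0,0,0.016,0,0,0]

```text
clock: 15.25
position: [0.6722, -0.2146, 0.1951]
ee_rot: [0.981, 0.192, -0.001, 0.0]
ft_force: [-4.5, -2.0, 0.7]
grip_width: 0.137
```

```bash
python3 - <<'E'
from h import *
to_tool([.6862-.0106*.926,-.208-.0106*.378,.196],-67.8)
p,d=manip.camera("scene")
leans(manip.get_obs()["position"])
cv2.imwrite('pics/s12.png',crop(p,210,110,90,90,6))
E
```

```text
pos [ 0.6722 -0.2146  0.1951] yaw y -67.83 ztool [-1.e-03 -6.e-04 -1.e+00] t 15.25 j [-0.24  0.64  0.76  1.32 -0.43  1.35 -0.67] F [-4.49 -2.02  0.7 ] g 0.1371151884182615
shift [ 0.0048 -0.0008 -0.0009] twist -0.0005
0.1 shoulder,bottom,tip [[252.7, 161.0], [255.0, 172.1], [256.6, 179.5]]
0.2 shoulder,bottom,tip [[252.5, 161.8], [254.3, 174.1], [255.6, 182.4]]
0.3 shoulder,bottom,tip [[252.2, 162.5], [253.6, 175.9], [254.5, 185.0]]
0.4 shoulder,bottom,tip [[251.8, 163.1], [252.8, 177.5], [253.4, 187.4]]
0.5 shoulder,bottom,tip [[251.5, 163.6], [252.0, 178.9], [252.3, 189.4]]
```

View pics/s12.png

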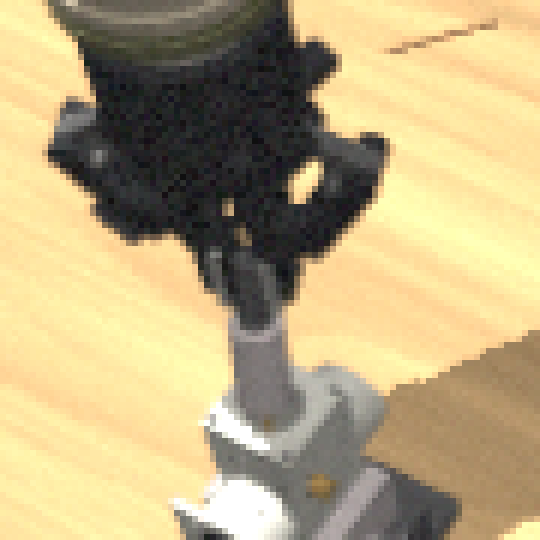

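Call:
jog_arm:
  steps: [0,0.001,0,0,0,0,0.002,0,0,0,0,0.003,0,0,0,0,0.004,0,0,0,0,0.0048,0,0,0,0,0.0048,0,0,0,0,0.0048,0,0,0,0,0.003,0,0,0,0,0,0,-0.002,0,0,-0.003,0,-0.004,0]

```text
clock: 16.3
position: [0.6705, -0.214, 0.1994]
ee_rot: [0.981, 0.193, 0.001, -0.0]
ft_force: [0.4, 0.4, -0.3]
grip_width: 0.129
```

Call:
jog_arm:
  steps: [0,0,0,-0.008,0,0,0,0,-0.018,0,0,0,0,-0.03,0,0,0,0,-0.045,0,0,0,0,-0.055,0,0,0,0,-0.06,0,0,0,0,-0.06,0,0,0,0,-0.06,0,0,0,0,-0.06,0,0,0,0,-0.06,0]

```text
clock: 17.3
position: [0.6698, -0.2148, 0.2587]
ee_rot: [0.981, 0.193, -0.0, -0.0]
ft_force: [0.3, 0.3, -1.1]
grip_width: 0.135
```

```bash
python3 - <<'E'
from h import *
from ax import axis
to_tool([.6287,.1561,.337],-67.8)
I=[];D=[]
for _ in range(6):
    p,d=manip.camera("scene");d=d.copy();d[d==0]=np.nan;D.append(d);I.append(p.astype(float))
I=np.mean(I,0);D=np.nanmean(D,0)
np.save('pics/scene4.npy',I);np.save('pics/scene4d.npy',D)
leans(manip.get_obs()["position"])
cv2.imwrite('pics/s13.png',crop(I,210,90,90,90,6))
E
```

```text
pos [ 0.6698 -0.2148  0.2587] yaw y -67.78 ztool [-9.e-04  4.e-04 -1.e+00] t 17.3 j [-0.23  0.6   0.78  1.24 -0.41  1.46 -0.69] F [ 0.27  0.3  -1.11] g 0.13496913855170148
shift [ 0.1021 -0.359  -0.0782] twist 0.0003
0.1 shoulder,bottom,tip [[248.7, 144.1], [251.3, 156.3], [253.0, 164.5]]
0.2 shoulder,bottom,tip [[248.4, 144.9], [250.5, 158.3], [251.9, 167.4]]
0.3 shoulder,bottom,tip [[248.1, 145.6], [249.7, 160.1], [250.8, 170.1]]
0.4 shoulder,bottom,tip [[247.8, 146.2], [248.8, 161.8], [249.6, 172.4]]
0.5 shoulder,bottom,tip [[247.4, 146.7], [248.0, 163.2], [248.4, 174.5]]
```

View pics/s13.png

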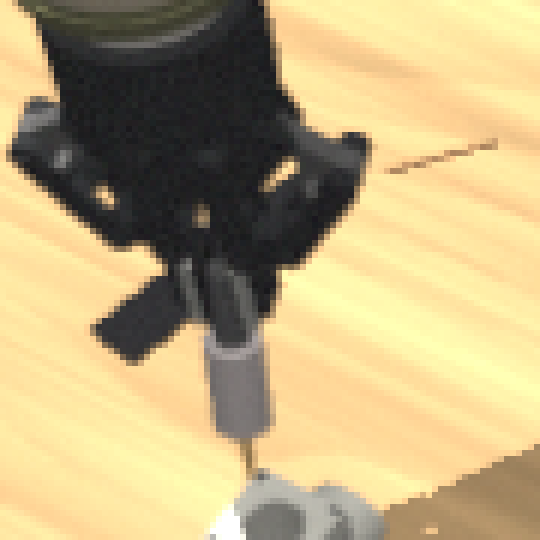

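```bash
python3 - <<'E'
from h import *
from ax import axis
I=np.load('pics/scene4.npy');D=np.load('pics/scene4d.npy')
print(D[147:163:4,242:258].round(3))
g=np.array([.6698,-.2148,.2607])
c,ax=axis(I,D,240,149,18,13,(.90,1.02))
s=(g-c)@ax; print("offset of axis from grip",g-c-s*ax, "needle", [dp("scene",(u,v),D[v,u]).round(4) for u,v in((250,165),(251,165),(251,166),(251,167),(251,168))])
# compare same fit earlier
E
```

```text
[[1.297 1.297 1.001 1.003 1.    0.999 0.998 0.999 1.    1.004 1.003 1.004
  1.297 1.298 1.298 1.298]
 [1.292 1.289 1.149 1.004 1.002 1.001 1.001 1.001 1.002 1.002 1.005 1.007
  1.014 1.289 1.29  1.289]
 [1.284 1.283 1.283 1.014 1.011 1.01  1.008 1.01  1.01  1.01  1.013 1.014
  1.019 1.283 1.284 1.282]
 [1.274 1.275 1.275 1.275 1.022 1.019 1.018 1.015 1.018 1.018 1.02  1.022
  1.025 1.029 1.275 1.274]]
n 99 u 244.0 254.0 v 149.0 160.0
axis [-0.235 -0.096  0.967] lean 0.256 dir 22.2 res 0.0004906689551190024 sd [0.0001 0.0001 0.0088 0.0107] 99
offset of axis from grip [-0.00112725 -0.0014459  -0.00041682] needle [array([ 0.6063, -0.3068,  0.002 ]), array([ 0.6914, -0.2045,  0.1804]), array([ 0.6927, -0.2041,  0.1781]), array([ 0.6938, -0.2038,  0.1754]), array([ 0.694 , -0.2045,  0.171 ])]
```

Call:
jog_arm:
  steps: [0,0,0,-0.01,0,0,0.006,-0.02,-0.028,0,0,0.017,-0.06,-0.045,0,0,0.03,-0.106,-0.058,0,0,0.043,-0.152,-0.062,0,0,0.056,-0.198,-0.062,0,0,0.069,-0.244,-0.062,0,0,0.082,-0.29,-0.062,0,0,0.093,-0.33,-0.06,0,0,0.0985,-0.35,-0.058,0]

```text
clock: 18.6
position: [0.6281, 0.1515, 0.3179]
ee_rot: [0.981, 0.195, 0.0, -0.001]
ft_force: [0.1, 0.5, -0.3]
grip_width: 0.134
```

Call:
jog_arm:
  steps: [0,0.0021,-0.007,0,0,0,0.0021,-0.009,0,0,0,0.0021,-0.009,0,0,0,0.0021,-0.009,0,0,0,0.0021,-0.009,0,0,0,0.0021,-0.009,0,0,0,0.0021,-0.009,0,0,0,0.0021,-0.009,0,0,0,0.0021,-0.009,0,0,0,0.0021,-0.009,0,0]

```text
clock: 19.6
position: [0.6274, 0.1554, 0.3173]
ee_rot: [0.981, 0.193, 0.0, -0.0]
ft_force: [0.1, 0.7, -0.6]
grip_width: 0.131
```

```bash
python3 - <<'E'
from h import *
from ax import axis
to_tool([.6273,.1556,.287],-67.8)
I=[];D=[]
for _ in range(8):
    p,d=manip.camera("scene");d=d.copy();d[d==0]=np.nan;D.append(d);I.append(p.astype(float))
I=np.mean(I,0);D=np.nanmean(D,0)
np.save('pics/scene5.npy',I);np.save('pics/scene5d.npy',D)
T=manip.get_obs()["position"];leans(T)
cv2.imwrite('pics/s14.png',crop(I,370,170,60,80,7))
c,ax=axis(I,D,396,187,22,26,(.84,.92))
g=T+[0,0,.002];s=(g-c)@ax;print("off",(g-c-s*ax).round(4),"tip",(c+(s-.099)*ax).round(4))
E
```

```text
pos [0.6274 0.1554 0.3173] yaw y -67.78 ztool [-0.e+00  1.e-04 -1.e+00] t 19.6 j [-0.84  0.42  0.75  1.32 -0.28  1.51 -1.3 ] F [ 0.1   0.74 -0.59] g 0.131484220764502
shift [-0.     -0.0002  0.0303] twist 0.0004
0.1 shoulder,bottom,tip [[405.3, 186.1], [402.4, 198.5], [400.4, 206.8]]
0.2 shoulder,bottom,tip [[405.3, 187.1], [402.2, 201.0], [400.2, 210.4]]
0.3 shoulder,bottom,tip [[405.2, 188.0], [402.1, 203.4], [400.0, 213.8]]
0.4 shoulder,bottom,tip [[405.2, 188.8], [402.1, 205.5], [399.9, 216.9]]
0.5 shoulder,bottom,tip [[405.2, 189.6], [402.1, 207.4], [399.9, 219.6]]
n 206 u 398.0 412.0 v 187.0 206.0
axis [-0.247 -0.102  0.964] lean 0.271 dir 22.5 res 0.000686381703229426 sd [0.0001 0.0001 0.0054 0.0063] 193
off [ 0.0001 -0.001  -0.0001] tip [0.6518 0.1666 0.224 ]
```

View pics/s14.png

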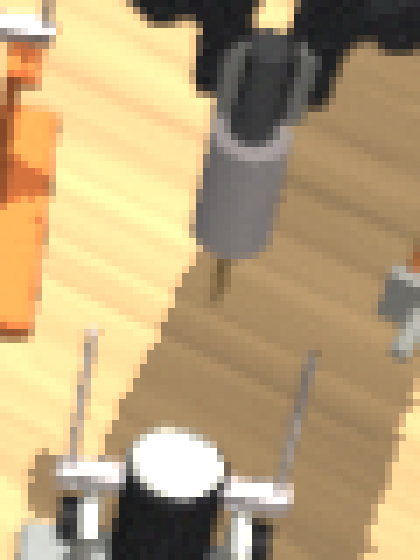

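```bash
python3 - <<'E'
from h import *
D1=np.load('pics/scene1d.npy');D5=np.load('pics/scene5d.npy')
for nm,(ua,va),(ub,vb) in(("L",(383.1,217),(380.4,235)),("R",(414.1,220.5),(410.3,238))):
    for D in(D1,D5):
        P=[]
        for v in range(int(va),int(vb)):
            u0=ua+(ub-ua)*(v-va)/(vb-va)
            for u in range(int(round(u0))-1,int(round(u0))+2):
                d=D[v,u]
                if .93<d<1.03: P.append(dp("scene",(u,v),d))
        P=np.array(P);c=P.mean(0);
        k=np.ones(len(P),bool)
        for _ in range(3):
            c=P[k].mean(0);w=np.linalg.svd(P[k]-c)[2][0];w*=np.sign(w[2]);r=np.linalg.norm(P-c-np.outer((P-c)@w,w),axis=1);k=r<.003
        s=(P[k]-c)@w
        print(nm,len(P),k.sum(),w.round(3),"lean",np.arctan2(-w[:2]@XS[:2],w[2]).round(3),"side",(w[:2]@[-.378,.926]).round(3),"top",(c+w*s.max()).round(4),"len",np.ptp(s).round(4))
E
```

```text
L 24 24 [-0.222 -0.09   0.971] lean 0.242 side 0.001 top [0.6627 0.1338 0.193 ] len 0.0573
L 24 24 [-0.227 -0.09   0.97 ] lean 0.247 side 0.002 top [0.6625 0.1337 0.1932] len 0.0581
R 21 21 [-0.23  -0.091  0.969] lean 0.25 side 0.003 top [0.637  0.1966 0.1918] len 0.0531
R 21 21 [-0.22  -0.089  0.972] lean 0.239 side 0.001 top [0.6373 0.1967 0.1926] len 0.0542
```

```bash
python3 - <<'E'
from h import *
print(proj("scene",[.6501,.1647,.2234]),proj("scene",[.6491,.1646,.1925]))
D=np.load('pics/scene5d.npy')
print([ (u,v,D[v,u].round(3)) for v in range(208,214) for u in(400,401,402) if D[v,u]<.95])
w=manip.calibration("scene")["world_to_cam"]; f=lambda p:(w[:3,:3]@p+w[:3,3])[2]
print(f(np.array([.6501,.1647,.2234])),f(np.array([.6491,.1646,.1925])))
E
```

```text
[400.12296993 212.16803556] [398.45539857 218.66154078]
[(401, 208, np.float32(0.909)), (402, 208, np.float32(0.91)), (401, 209, np.float32(0.913)), (402, 209, np.float32(0.911)), (401, 210, np.float32(0.914)), (402, 210, np.float32(0.914)), (401, 211, np.float32(0.916)), (401, 212, np.float32(0.919))]
0.9232110966291966 0.9501599936704201
```

Slide and prongs now agree: the slide leans 0.25 rad by pixel, and the prongs lean 0.245 rad. I'll descend to the focus point.

Call:
jog_arm:
  steps: [0,0,0,0.004,0,0,0,0,0.01,0,0,-0.001,0,0.017,0,0,-0.001,0,0.023,0,0,-0.001,0,0.028,0,0,-0.001,0,0.031,0,0,-0.001,0,0.031,0,0,-0.001,0,0.031,0,0,-0.001,0,0.031,0,0,-0.001,0,0.031,0]

```text
clock: 21.0
position: [0.6266, 0.155, 0.2866]
ee_rot: [0.981, 0.193, 0.0, -0.0]
ft_force: [0.8, -0.4, -1.6]
grip_width: 0.137
```

```bash
python3 - <<'E'
from h import *
from ax import axis
to_tool([.6264,.1554,.2863],-67.8)
I=[];D=[]
for _ in range(6):
    p,d=manip.camera("scene");d=d.copy();d[d==0]=np.nan;D.append(d);I.append(p.astype(float))
I=np.mean(I,0);D=np.nanmean(D,0)
np.save('pics/scene6.npy',I);np.save('pics/scene6d.npy',D)
cv2.imwrite('pics/s15.png',crop(I,372,185,56,56,10))
T=manip.get_obs()["position"];leans(T)
print([ (u,v,D[v,u].round(3)) for v in range(214,221) for u in(398,399,400) if D[v,u]<.97])
E
```

```text
pos [0.6266 0.155  0.2866] yaw y -67.78 ztool [ 4.e-04  2.e-04 -1.e+00] t 21.0 j [-0.85  0.43  0.75  1.38 -0.29  1.45 -1.29] F [ 0.78 -0.37 -1.57] g 0.13698052377485806
shift [-0.     -0.0004  0.0003] twist 0.0003
0.1 shoulder,bottom,tip [[403.3, 193.7], [400.5, 205.5], [398.6, 213.4]]
0.2 shoulder,bottom,tip [[403.2, 194.7], [400.3, 208.0], [398.4, 216.9]]
0.3 shoulder,bottom,tip [[403.2, 195.6], [400.2, 210.3], [398.2, 220.3]]
0.4 shoulder,bottom,tip [[403.1, 196.4], [400.2, 212.4], [398.1, 223.3]]
0.5 shoulder,bottom,tip [[403.1, 197.1], [400.1, 214.3], [398.1, 226.0]]
[(399, 214, np.float32(0.937)), (400, 214, np.float32(0.934)), (399, 215, np.float32(0.938)), (400, 215, np.float32(0.937)), (399, 216, np.float32(0.94)), (400, 216, np.float32(0.939)), (399, 217, np.float32(0.941)), (400, 217, np.float32(0.942)), (399, 218, np.float32(0.944)), (399, 219, np.float32(0.947))]
```

View pics/s15.png

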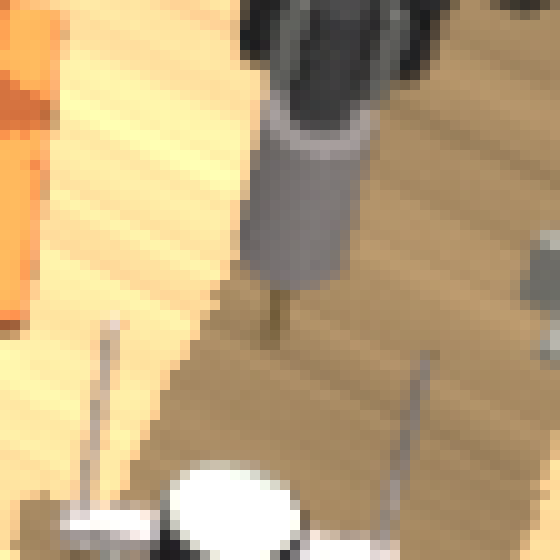

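Call:
jog_arm:
  steps: [0,-0.0005,0,0,0,0,-0.001,0,0,0,0,-0.001,0,0,0,0,-0.001,0,0,0,0,-0.001,0,0,0,0,-0.001,0,0,0,0,-0.001,0,0,0,0,-0.001,0,0,0,0,-0.001,0,0,0,0,-0.001,0,0,0]

```text
clock: 22.3
position: [0.6255, 0.1547, 0.2863]
ee_rot: [0.981, 0.193, 0.0, -0.0]
ft_force: [0.3, -0.3, -0.6]
grip_width: 0.131
```

```bash
python3 - <<'E'
from h import *
from ax import axis
to_tool([.6255,.1547,.2863],-67.8)
I=[];D=[]
for _ in range(6):
    p,d=manip.camera("scene");d=d.copy();d[d==0]=np.nan;D.append(d);I.append(p.astype(float))
I=np.mean(I,0);D=np.nanmean(D,0)
cv2.imwrite('pics/s16.png',crop(I,372,185,56,56,10))
c,ax=axis(I,D,394,194,22,26,(.84,.945))
T=manip.get_obs()["position"];g=T+[0,0,.002];s=(g-c)@ax;print("tip fit",(c+(s-.099)*ax).round(4))
th=.25;print("tip model",(g-.099*(-np.sin(th)*XS+np.cos(th)*ZS)).round(4))
print([ (u,v,D[v,u].round(3)) for v in range(214,221) for u in(397,398,399,400) if D[v,u]<.97])
p,d=manip.camera("top");cv2.imwrite('pics/t16.png',p[:,:,::-1])
p,d=manip.camera("scene");cv2.imwrite('pics/s16f.png',p[:,:,::-1])
E
```

```text
pos [0.6255 0.1547 0.2863] yaw y -67.78 ztool [ 0.e+00  1.e-04 -1.e+00] t 22.3 j [-0.85  0.43  0.75  1.38 -0.29  1.45 -1.29] F [ 0.34 -0.27 -0.61] g 0.13071686686971706
shift [-0. -0.  0.] twist 0.0003
n 194 u 396.0 410.0 v 194.0 213.0
axis [-0.231 -0.098  0.968] lean 0.254 dir 23.0 res 0.0007267670793611378 sd [0.0001 0.0001 0.0057 0.0068] 179
tip fit [0.6491 0.1655 0.1928]
tip model [0.6482 0.1639 0.1924]
[(399, 214, np.float32(0.938)), (400, 214, np.float32(0.936)), (399, 215, np.float32(0.939)), (400, 215, np.float32(0.937)), (399, 216, np.float32(0.942)), (400, 216, np.float32(0.941)), (399, 217, np.float32(0.942)), (399, 218, np.float32(0.946)), (399, 219, np.float32(0.948))]
```

View pics/s16.png

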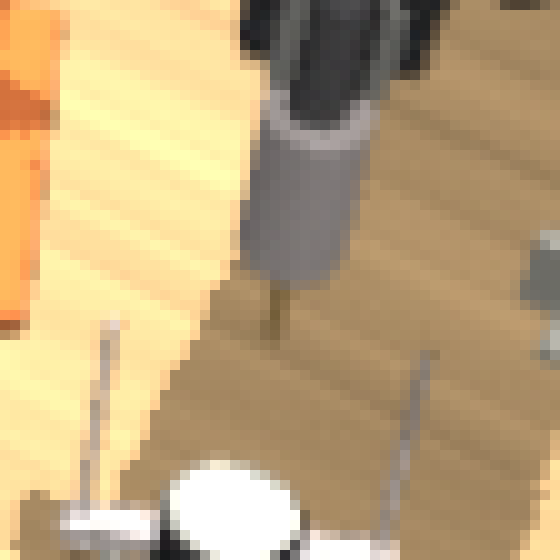

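View pics/s16f.png

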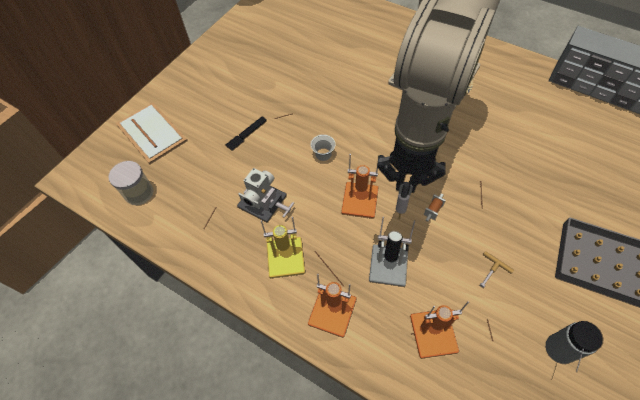

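The close-up shows the needle tip at about (399,219), level with and midway between the prong ends at (383,217) and (414,220). The full view shows the loose parts where they were. I'll hand in.

```bash
python3 -c "
from workcell import manip
print(manip.hand_in())"
```

```text
the job is handed in; nothing more can be done
None
```

I pulled the throttle slide out of the carburetor and am holding it at the grey inspection camera, needle pointing at the lens. It was handed in at about 22.7 s, gripped at 60 N.

**Tilting the slide:** The tool can only point straight down, so I pivoted the slide in the jaws to match the lens angle. The first pivot against the bore rim ended up leaning too far after the lift (about 0.40 rad; I did not find the cause). I corrected it by pressing the needle tip against the inside wall of the bore.

**Last checks:**

| Check | Measured on the slide | Target |
|---|---|---|
| Lean from vertical | about 0.25 rad | 0.245 rad from the prongs |
| Lean direction | 23.0° | about 22.2° |
| Tip position (m) | (0.6491, 0.1655, 0.1928) | (0.649, 0.1646, 0.1925) |

- **Tip in the picture:** it sits midway between the prong ends, within about half a pixel (roughly 1 mm).
- **Surroundings:** nothing touched the camera or its stand, and the loose parts look unmoved in the scene view. I felt no more than about 5 N sideways on the wrist.

**Disagreements:**
- The lens disc itself gave a lean of 0.22–0.24 rad, so its true angle is uncertain by about 0.02 rad.
- A tip position worked out from the gripper pose alone differs from the camera measurement by about 1.5–2 mm.
- The top camera's view was blocked by the arm, so the final checks use only the scene camera.

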